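# Check the orange seed with the probe and dock it in the reader

## Robot

A 6-joint arm with a two-finger parallel gripper is mounted at the origin on the work surface. World frame = base frame: x ahead of the robot, y to its left, z up, the work surface at z = 0. Lengths are in m, angles in rad, forces in N, time in s.
With the tool pointing down it reaches from about 0.225 to 0.875 m from the base axis. Payload 3.4 kg.
Tool frame: the origin (TCP) lies at the very end of the fingers, on their centre line; the grasp point (between the pads) lies 19 mm behind it; x points along the fingers, y is the direction in which the jaws open and shut, and the axes are right-handed (so a half turn about x gives the same grasp; the last joint's range is limited). The gripper opens to 85 mm and grips with 20 to 120 N. Pads are 22 mm wide; open, the fingers measure 114 mm over their backs; the gripper's body (76 mm by 85 mm) begins 54 mm behind the grasp point. The pads swing forward as they close: fully open they stand 13 mm farther back than shut.
Start: joints at [1.205, 0.276, 1.505, -0, 1.361, -0.121], TCP at [0.139, 0.558, 0.231] pointing down, gripper open.
Joint ranges: [-2.89, 2.89], [-0.75, 2.08], [0.22, 2.7], [-1.18, 4.32], [0.11, 2.71], [-2.7, 2.7]. Speed limits (rad/s): [2.57, 2.57, 3.14, 3.14, 3.14, 3.14].

## Interface

Orientations are given as a unit quaternion [w, x, y, z].
In Python, from rig import manip gives the robot as it stands. The module is installed in compiled form; this text tells all that it offers.
- The arm moves only by the tool play_rows, never from a script. Its argument "plan" is a list that holds one entry, the list of rows, each a list of 5 numbers: the closure, from 0 (fully open) to 1 (shut), then the shift along the tool's x, y, z in m, then the turn about the tool's x in degrees. A call has 1 to 12 rows; each row is the pose to reach, as a shift and turn from the pose measured when the call began, along the tool's axes at that moment; what a row does not reach only later rows make up. A row lasts 1/10 s, in which the tool goes at most 50 mm and 8.59 degrees, less where a joint would pass 70% of its speed; a pose out of reach is approached as far as the arm can. A call with a gripper value outside its range is refused whole. The fingers move at their own pace and stop on an object; "grip_force" is the grip in N (left out, the last holds). Time passes only in rows, so rows that repeat a pose let the fingers close. It gives the time, the measured TCP pose, the force and the opening at its end, in the units of the state.
- manip.get_state(): the state, without advancing time (a new reading comes with each control period).
- manip.get_image(name): name is "side" or "top" or "wrist"; returns (picture, depth): 480x640x3 uint8, red, green, blue; 480x640 float32, m along the optical axis (not along the pixel's ray), 0 where there is no reading.
- manip.camera_params(name): a dict with "intrinsics" (3x3 intrinsics, pixels), "R" (3x3) and "t" (3): a world point X has camera coordinates R X + t; the wrist camera has in their place "mount" (4x4, takes a point from camera to tool coordinates, whose origin is the TCP and whose axes are the tool frame's). Camera axes: x right, y down, z forward; pixel columns grow to the right and rows downward; lengths in m; the calibration is good to about 2 mm. A picture is of the moment at which its call begins: read the wrist's pose just before it. camera_params takes no time and is no camera call.
- manip.sign_off(): hands the job in, once; it reports no verdict.
The state is a dict: "clock": time; "qpos": joint angles; "qd": joint speeds; "effort": joint torques, N m; "position": TCP position; "ee_rot": TCP orientation; "contact_force": force on the tool from outside, world axes, zero at the start; "moment": the same for the moment, N m; "width": finger opening in m.
Only numpy, scipy, OpenCV 4.12 (cv2) and the standard library are available. Lean on these libraries where they do the work, as an engineer would, in place of code of your own. Each camera call takes 0.05 s, during which the arm holds its last target.

## Task

Take the orange-handled humidity probe out of its stand, hold it upright with its tip about halfway down inside the cup of orange seed for about a second, then put its steel stem into the reader's socket and press down against the sprung plunger until the probe's collar sits flush on the steel ring. Press gently, without ramming it, and finish while still gripping the probe and pushing its collar firmly onto the ring: do not let go or ease off. Never put the probe in the cup of pale seed, and leave everything else standing where it is.

Things in the scene. Friction and masses are not known exactly. Their poses are not given: they have to be found in the camera images.
- probe_grip (a point): Centre of the orange handle of the probe to use, which stands upright in the stand. Handle 26 mm diameter, 74 mm long; below it a black collar 36 mm diameter, 6 mm thick; below that a steel stem 12 mm diameter, 50 mm long. Length 130 mm, about 140 g. This point is on the axis, 93 mm above the tip, 43 mm above the collar's underside. The blue probe stands 80 mm beside it.
- probe_tip (a point): The lower end of that probe's steel stem, on its axis (z up along the axis).
- probe_collar (a point): Centre of the underside of that probe's collar, 50 mm above the tip: this face meets the steel ring of the reader.
- stand: Fixed wooden block, 75 x 150 x 70 mm high, with two 20 mm holes 40 mm either side of its middle along its own y; the probes hang in them by their collars, which rest on its top. Origin at the centre of its underside. Either probe may be in either hole.
- spare_grip (a point): Centre of the blue handle of the other probe, same shape, in the other hole of the stand. Leave it alone.
- cup_orange_rim (a point): Centre of the mouth of the loose white cup that holds orange seeds and has an orange band outside. Cup 75 mm high, 76 mm across outside at the rim, wall 3 mm; seeds lie at its bottom, their top 24 mm above the table. z up.
- cup_pale_rim (a point): Centre of the mouth of the other cup, same shape, with pale cream seeds and a pale wood-coloured band. Not to be used.
- reader: Fixed probe reader: black base 120 x 130 x 25 mm high, on it a grey square tower 80 x 80 mm with a steel ring on top, 54 mm across and 4 mm thick, its top 89 mm above the table. Origin at the centre of its underside, straight below the socket. Two small orange tabs at the tower's sides go down with the plunger.
- dock_mouth (a point): Centre of the socket's mouth, level with the top of the steel ring, 89 mm above the table. The socket is a straight upright hole 23 mm in diameter (ring).
- dock_stop: The steel ring round the socket's mouth, the hard stop for the probe's collar: outer diameter 54 mm, hole 23 mm, 4 mm thick. Origin at the centre of its underside.
- plunger (a joint): Travel in m of the brass sprung plunger inside the socket, 0 when free, growing downward. Its top then lies 36 mm below the mouth; the stem's tip pushes it 14 mm down (0.014) when the collar meets the ring. It resists with 3.2 N at first and 8.8 N at 14 mm (400 N/m), and lifts the probe again if it is let go.
- jar_mid (a point): Middle of a loose amber jar, 70 mm across, 90 mm high, a bystander.
- carton_mid (a point): Middle of a loose cardboard carton, 70 x 100 x 60 mm high, a bystander.
- bowl_mid (a point): Middle of a loose blue bowl, 120 mm across, 50 mm high, a bystander.
- brush_grip (a point): Handle of a loose brush lying on the table, a bystander.
- cork_center (a point): Centre of a loose cork, 32 mm across, 25 mm high, a bystander.
Things that resemble listed ones, but are neither listed nor needed, are in the scene too. What is meant by the reader is not red, and is the larger of those in its own colour.

How it is judged:
By the outcome, as a careful person would: the job done as asked, in the order asked, and still so for the second after the job is handed in, while the arm keeps its last pose, push and grip.
It also fails if it takes over 54 s, if anything falls off the work surface, if the arm or the gripper's body presses on something with over 40 N, if the wrist force passes 120 N, or if a joint passes its speed limit or range.

## Working session

There is one attempt and no reset: what is moved stays moved. The work goes in short steps, Python scripts to look and compute and a tool call to move; the robot and the scene stay as the last step left them, time stands still between calls to the robot, and variables do not carry over. Pictures are saved under pics/ and viewed, and the job is handed in when it is done.

Besides the shell and the picture viewer there is one more tool, called after ">>>" as name(argument=value, ...) on one line, values as JSON. play_rows: Moves the arm, as the interface text tells. Its arguments: {"type":"object","properties":{"plan":{"type":"array","items":{"type":"array","items":{"type":"array","items":{"type":"number"}}}},"grip_force":{"type":"number"}},"required":["plan"]}

```bash
mkdir -p pics; cat > h.py <<'E'
from rig import manip
import numpy as np, cv2
def snap(n,f):
    im,d=manip.get_image(n); np.save(f'pics/{f}_d.npy',d); cv2.imwrite(f'pics/{f}.png',im[:,:,::-1]); return im,d
def P(n,d,u,v,z=None):
    c=manip.camera_params(n);K=np.array(c['intrinsics']);R=np.array(c['R']);t=np.array(c['t'])
    r=np.linalg.inv(K)@[u,v,1]
    if z is None: return R.T@(r*d[int(v),int(u)]-t)
    o=-R.T@t; w=R.T@r; return o+w*(z-o[2])/w[2]
E
python3 - <<'E'
from h import *
print(manip.get_state())
snap('top','top0'); snap('side','side0')
for n in('top','side'): print(manip.camera_params(n))
E
```

```text
{'clock': 0.0, 'qpos': array([ 1.20500174e+00,  2.76579946e-01,  1.50612814e+00, -2.20809291e-05,
        1.36071253e+00, -1.20986975e-01]), 'qd': array([-5.94994831e-05,  5.30728117e-04, -1.06178406e-03,  2.32168259e-03,
        2.07727325e-04,  1.85201044e-03]), 'effort': array([ 3.02673334e-04, -4.16787708e+01, -2.45800334e+01, -2.37696750e-04,
        1.11483992e-02,  2.03739788e-06]), 'position': array([0.13917614, 0.55735292, 0.23045029]), 'ee_rot': array([ 0.70166778,  0.08570586,  0.70196446, -0.086964  ]), 'contact_force': array([ 0.82868084,  0.81423424, -0.00146644]), 'moment': array([0.04017435, 0.00185733, 0.00269149]), 'width': 0.08559367122465487}
{'intrinsics': array([[508.86174069,   0.        , 318.16034402],
       [  0.        , 508.86174069, 241.91823195],
       [  0.        ,   0.        ,   1.        ]]), 'R': array([[ 0.0110473 , -0.99993216,  0.00369287],
       [-0.98477462, -0.01152042, -0.17345383],
       [ 0.1734846 , -0.00172045, -0.98483508]]), 't': array([-0.05419187,  0.56952447,  1.11633905])}
{'intrinsics': array([[451.72976676,   0.        , 323.85607433],
       [  0.        , 451.72976676, 240.19051186],
       [  0.        ,   0.        ,   1.        ]]), 'R': array([[ 0.74687275, -0.66459313,  0.02229503],
       [-0.35658968, -0.4285862 , -0.83015521],
       [ 0.56127079,  0.61207013, -0.5570864 ]]), 't': array([-0.46572113,  0.27139899,  0.75001187])}
```

View pics/top0.png

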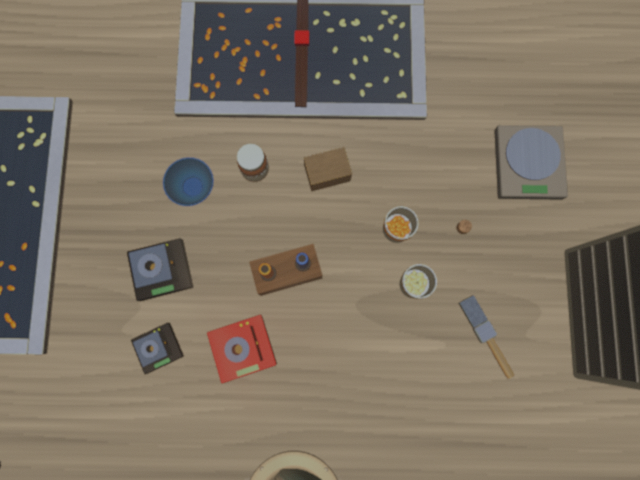

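View pics/side0.png

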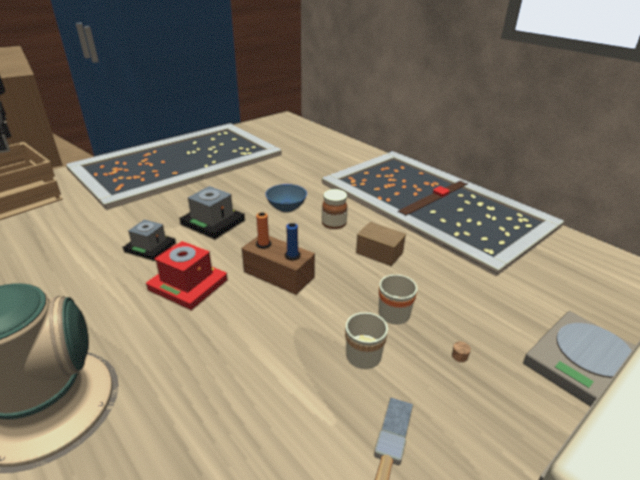

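Readers: large black/grey at top (160,268), small black at (157,348), red at (241,348). The large black one fits, being not red and the larger of its colour. Orange probe at (266,270), blue at (302,261). Orange cup at (401,224), pale cup at (419,282). I'll confirm these in enlarged crops.

```bash
python3 - <<'E'
import cv2,numpy as np
a=cv2.imread('pics/top0.png')
x=cv2.resize(a[230:310,120:200],(400,400),interpolation=2)
y=cv2.resize(a[230:310,245:325],(400,400),interpolation=2)
z=cv2.resize(a[195:245,370:450],(400,250),interpolation=2)
w=cv2.resize(a[255:305,370:450],(400,250),interpolation=2)
o=np.zeros((600,800,3),np.uint8)
o[:300,:300]=cv2.resize(x,(300,300));o[:300,320:620]=cv2.resize(y,(300,300));o[310:560,:400]=z;o[310:560,400:]=w
cv2.imwrite('pics/crop0.png',o)
E
```

```text
(no output)
```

View pics/crop0.png

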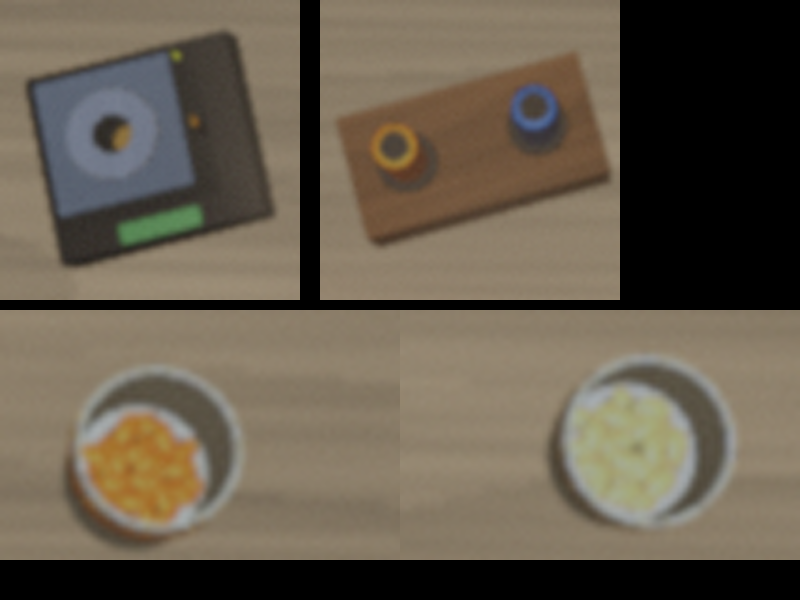

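```bash
python3 - <<'E'
from h import *
d=np.load('pics/top0_d.npy')
for n,u,v,z in [('ring',149.2,265.1,.089),('orange top',264.6,268.5,.150),('blue top',301.9,258.4,.150),('ocup',401.4,222.3,.075),('pcup',419.6,280.6,.075)]:
    print(n,P('top',d,u,v,z).round(4),P('top',d,u,v).round(3))
# refine side view ring: project
c=manip.camera_params('side');K=c['intrinsics']
def pr(X): p=K@(c['R']@X+c['t']); return p[:2]/p[2]
for n,u,v,z in [('ring',149.2,265.1,.089),('orange',264.6,268.5,.150),('blue',301.9,258.4,.150),('ocup',401.4,222.3,.075)]:
    print(n,pr(P('top',d,u,v,z)).round(1))
a=cv2.imread('pics/side0.png')
o=np.zeros((300,800,3),np.uint8)
for i,(x,y) in enumerate([(210,195),(262,215),(397,288)]):
    o[:260,i*265:i*265+260]=cv2.resize(a[y-26:y+26,x-26:x+26],(260,260),interpolation=2)
cv2.imwrite('pics/crop1.png',o)
print(manip.camera_params('wrist'))
E
```

```text
ring [0.5072 0.3224 0.089 ] [0.511 0.333 0.057]
orange top [0.4952 0.0628 0.15  ] [0.495 0.063 0.153]
blue top [ 0.5173 -0.0141  0.15  ] [ 0.518 -0.014  0.148]
ocup [ 0.6129 -0.2351  0.075 ] [ 0.624 -0.244  0.025]
pcup [ 0.4814 -0.2732  0.075 ] [ 0.486 -0.283  0.026]
ring [209.6 193.8]
orange [262.2 214.2]
blue [292.1 225.2]
ocup [398.4 285.6]
{'intrinsics': array([[334.10991943,   0.        , 321.89374244],
       [  0.        , 334.10991943, 240.67277358],
       [  0.        ,   0.        ,   1.        ]]), 'mount': array([[ 2.19609179e-04, -2.65583406e-01,  9.64087862e-01,
        -1.42325137e-01],
       [ 9.99998390e-01, -1.65857569e-03, -6.84687601e-04,
        -3.60454532e-04],
       [ 1.78085436e-03,  9.64086461e-01,  2.65582614e-01,
        -6.72707225e-02],
       [ 0.00000000e+00,  0.00000000e+00,  0.00000000e+00,
         1.00000000e+00]])}
```

View pics/crop1.png

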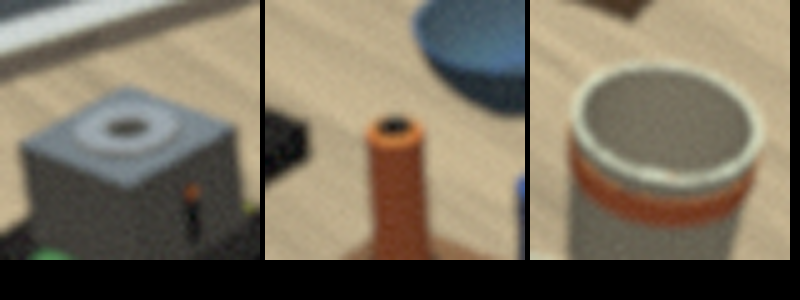

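```bash
cat >> h.py <<'E'
from scipy.spatial.transform import Rotation as Ro
def T():
    s=manip.get_state(); q=s['ee_rot']; return s,np.array(s['position']),Ro.from_quat([q[1],q[2],q[3],q[0]]).as_matrix()
def rel(X):
    s,p,R=T(); return (R.T@(np.array(X)-p)).round(4)
E
python3 - <<'E'
from h import *
s,p,R=T(); print(R.round(3))
w=R.T@np.array([.961,.276,0]); print('turn to jaw axis',np.degrees(np.arctan2(w[2],w[1])), s['qpos'])
print(rel([.4952,.0628,.25]))
E
```

```text
[[-0.001  0.242  0.97 ]
 [-0.002  0.97  -0.242]
 [-1.    -0.002 -0.   ]]
turn to jaw axis 59.95132616169476 [ 1.20501194e+00  2.76535844e-01  1.50599466e+00 -1.33105397e-05
  1.36069390e+00 -1.21006144e-01]
[-0.0189 -0.3936  0.4653]
```

>>> play_rows(plan=[[[0,-0.005,-0.02,0.02,5],[0,-0.01,-0.05,0.06,12],[0,-0.015,-0.08,0.095,19],[0,-0.019,-0.11,0.13,26],[0,-0.019,-0.14,0.165,33],[0,-0.019,-0.17,0.2,40],[0,-0.019,-0.2,0.236,47],[0,-0.019,-0.23,0.272,54],[0,-0.019,-0.26,0.307,60],[0,-0.019,-0.29,0.343,60],[0,-0.019,-0.32,0.378,60],[0,-0.019,-0.345,0.408,60]]])

```text
clock: 1.3
position: [0.4522, 0.1216, 0.2498]
ee_rot: [0.565, 0.425, 0.564, -0.427]
contact_force: [0.2, 1.0, 0.5]
width: 0.0853
```

```bash
python3 - <<'E'
from h import *
s,p,R=T(); print(p,R.round(3),s['clock'])
w=R.T@np.array([.961,.276,0]); print('turn',np.degrees(np.arctan2(w[2],w[1])), s['qpos'])
print(rel([.4952,.0628,.25]))
E
```

```text
[0.45223377 0.12163814 0.24976109] [[-0.001  0.962  0.274]
 [-0.002  0.274 -0.962]
 [-1.    -0.001  0.002]] 1.3
turn -0.11720001440125302 [ 0.11538408  0.10352402  1.68231837 -0.00178433  1.35672104 -0.16186298]
[-0.0002  0.0252  0.0684]
```

>>> play_rows(plan=[[[0,0,0.008,0.022,0],[0,0,0.016,0.045,0],[0,0,0.025,0.068,0],[0,0,0.025,0.068,0],[0,0,0.025,0.068,0]]])

```text
clock: 1.8
position: [0.4945, 0.063, 0.2493]
ee_rot: [0.564, 0.425, 0.565, -0.427]
contact_force: [-0.6, -0.7, -0.6]
width: 0.0852
```

```bash
cat >> h.py <<'E'
def PW(p,R,u,v,z):
    c=manip.camera_params('wrist');M=c['mount'];r=np.linalg.inv(c['intrinsics'])@[u,v,1]
    o=R@M[:3,3]+p; w=R@M[:3,:3]@r; return o+w*(z-o[2])/w[2]
def prW(p,R,X):
    c=manip.camera_params('wrist');M=c['mount'];t=R.T@(np.array(X)-p)
    q=c['intrinsics']@(M[:3,:3].T@(t-M[:3,3])); return (q[:2]/q[2]).round(1)
E
python3 - <<'E'
from h import *
s,p,R=T(); snap('wrist','w1')
print(p,rel([.4952,.0628,.25]),prW(p,R,[.4952,.0628,.15]),s['clock'])
E
```

```text
[0.49453648 0.06299877 0.24932326] [-0.0006  0.0008  0.0009] [323.6 241.5] 1.8
```

View pics/w1.png

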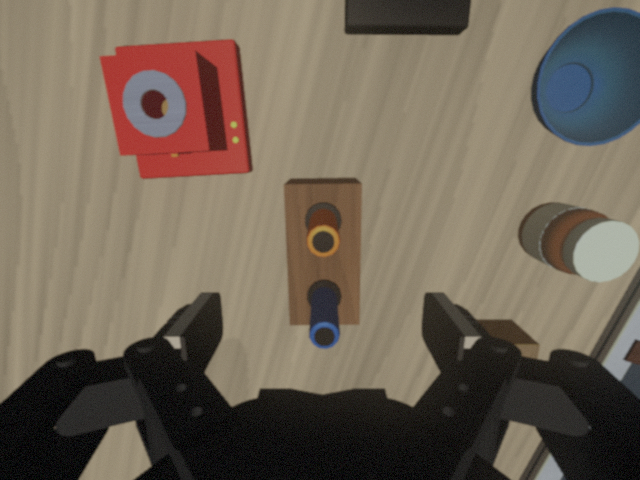

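The wrist view shows the orange handle top at (323,241), exactly where I predicted it, with the blue one at (323,335). Next is the descent.

>>> play_rows(plan=[[[0,0.02,0.001,0.001,0],[0,0.05,0.001,0.001,0],[0,0.08,0.001,0.001,0],[0,0.11,0.001,0.001,0],[0,0.135,0.001,0.001,0],[0,0.15,0.001,0.001,0],[0,0.155,0.001,0.001,0],[0,0.155,0.001,0.001,0]]])

```text
clock: 2.65
position: [0.4943, 0.0634, 0.0941]
ee_rot: [0.564, 0.425, 0.565, -0.427]
contact_force: [0.9, 1.1, 1.0]
width: 0.0851
```

>>> play_rows(grip_force=70, plan=[[[0.3,0,0,0,0],[0.45,0,0,0,0],[0.6,0,0,0,0],[0.7,0,0,0,0],[0.85,0,0,0,0],[1,0,0,0,0],[1,0,0,0,0],[1,0,0,0,0],[1,0,0,0,0]]])

```text
clock: 3.55
position: [0.4948, 0.0634, 0.0949]
ee_rot: [0.564, 0.425, 0.565, -0.427]
contact_force: [-0.1, 0.0, 5.9]
width: 0.0245
```

```bash
python3 - <<'E'
from h import *
s,p,R=T(); snap('side','s2')
print(p,rel([.4952,.0628,.094]),s['width'],s['contact_force'],s['moment'])
a=cv2.imread('pics/s2.png'); cv2.imwrite('pics/s2c.png',cv2.resize(a[130:310,180:420],(800,600),interpolation=2))
E
```

```text
[0.49483757 0.06336547 0.09487505] [0.0009 0.0002 0.0006] 0.024512798254926565 [-8.12618919e-02  1.18119165e-03  5.90455203e+00] [0.02460227 0.07348115 0.03808147]
```

View pics/s2c.png

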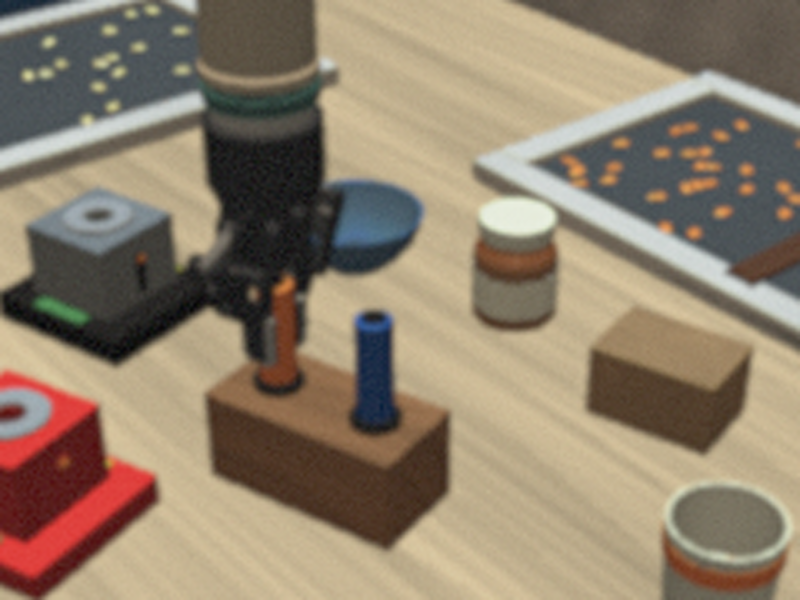

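>>> play_rows(plan=[[[1,-0.01,0,0,0],[1,-0.025,0,0,0],[1,-0.045,0,0,0],[1,-0.065,0,0,0],[1,-0.085,0,0,0],[1,-0.105,0,0,0],[1,-0.125,0,0,0],[1,-0.145,0,0,0],[1,-0.16,0,0,0],[1,-0.165,0,0,0],[1,-0.165,0,0,0]]])

```text
clock: 4.7
position: [0.4953, 0.0635, 0.2604]
ee_rot: [0.564, 0.425, 0.565, -0.426]
contact_force: [-0.5, 0.1, -0.4]
width: 0.0244
```

```bash
python3 - <<'E'
from h import *
s,p,R=T(); snap('side','s3');snap('wrist','w3')
print(p,R.round(3),rel([.6129,-.2351,.26]),s['width'],s['contact_force'],s['moment'])
a=cv2.imread('pics/s3.png'); b=cv2.imread('pics/w3.png');cv2.imwrite('pics/s3c.png',np.hstack([cv2.resize(a[80:280,180:340],(400,500),interpolation=2),cv2.resize(b[180:480,200:440],(400,500))]))
c=manip.camera_params('side')
for h in(0,.05,.056,.13):
  q=c['intrinsics']@(c['R']@(p+R@[0.0749-h,0,0])+c['t']);print(h,(q[:2]/q[2]-[180,80])*2.5)
E
```

```text
[0.4953257  0.06347456 0.26039923] [[-0.001  0.962  0.275]
 [-0.001  0.275 -0.962]
 [-1.    -0.001  0.001]] [-0.0011  0.0318  0.3196] 0.024373264234611298 [-0.53016827  0.07990859 -0.37826386] [-0.01649406  0.02326223 -0.05380726]
0 [202.74645269 299.2432589 ]
0.05 [199.4504347  246.08566234]
0.056 [199.04170803 239.49379065]
0.13 [193.74923188 154.13766915]
```

View pics/s3c.png

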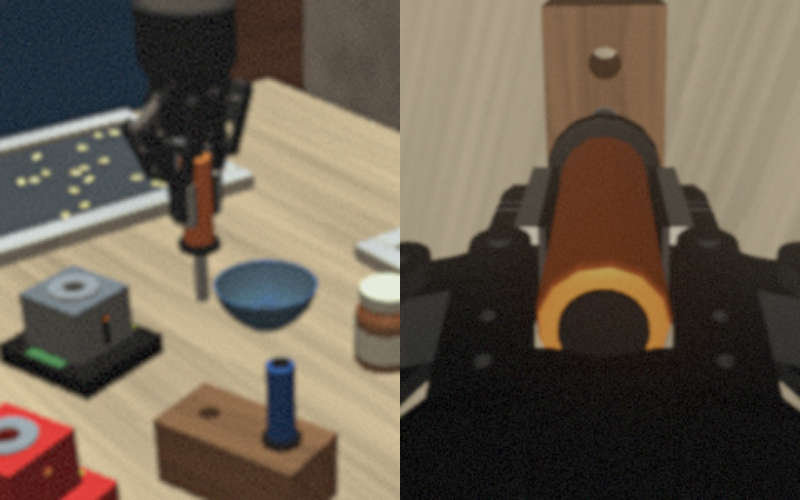

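```bash
python3 - <<'E'
from h import *
s,p,R=T()
print([prW(p,R,p+R@[0.0749-h,0,0]) for h in(.05,.056,.13)])
a=cv2.imread('pics/s3.png')[80:280,180:340]; b=cv2.imread('pics/w3.png')
x=cv2.resize(a[50:130,50:110],(600,800),interpolation=cv2.INTER_CUBIC)
cv2.imwrite('pics/s3d.png',cv2.resize(x,(450,600)))
cv2.imwrite('pics/w3d.png',cv2.resize(b[230:410,260:390],(433,600),interpolation=cv2.INTER_CUBIC))
E
```

```text
[array([322.8, 278.1]), array([322.8, 282.4]), array([323.6, 376.1])]
```

View pics/s3d.png

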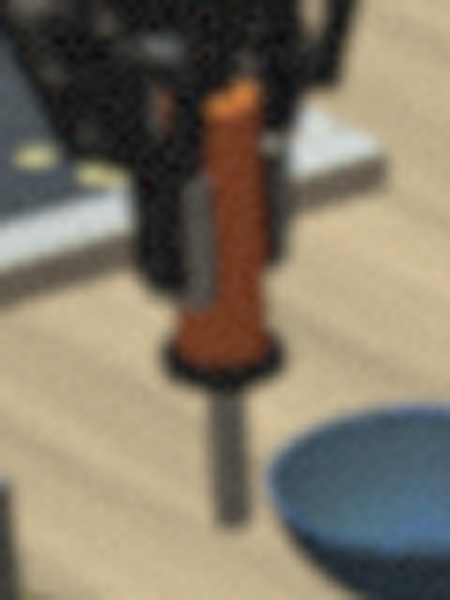

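View pics/w3d.png

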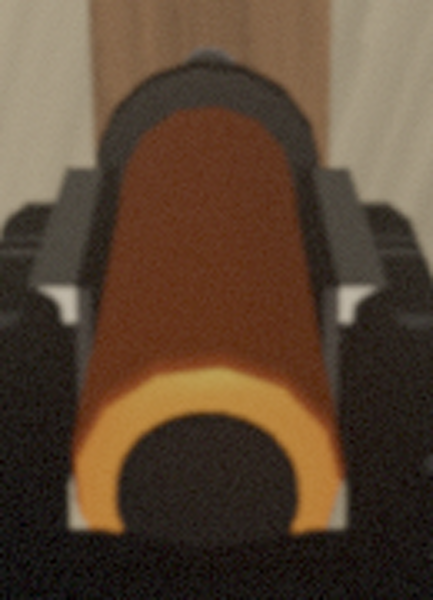

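The probe is held upright: the tip is at its predicted side pixel, and the handle top is at wrist (323,377) against a predicted (324,376). The visible side skew is only the pad hiding part of the handle. Moving over the orange cup.

>>> play_rows(plan=[[[1,0,0.001,0.01,0],[1,0,0.003,0.03,0],[1,0,0.006,0.06,0],[1,0,0.01,0.1,0],[1,0,0.014,0.14,0],[1,0,0.018,0.18,0],[1,0,0.022,0.22,0],[1,0,0.026,0.26,0],[1,0,0.029,0.29,0],[1,0,0.031,0.31,0],[1,0,0.032,0.32,0],[1,0,0.032,0.32,0]]])

```text
clock: 6.0
position: [0.6131, -0.2369, 0.2574]
ee_rot: [0.563, 0.425, 0.566, -0.428]
contact_force: [0.0, -0.1, -0.8]
width: 0.0245
```

>>> play_rows(plan=[[[1,0,0,0,0],[1,0,0,0,0]]])

```text
clock: 6.2
position: [0.6126, -0.2358, 0.2572]
ee_rot: [0.562, 0.425, 0.566, -0.427]
contact_force: [0.6, -0.6, -1.3]
width: 0.0244
```

```bash
python3 - <<'E'
from h import *
s,p,R=T(); snap('wrist','w4'); snap('side','s4')
print(p,R[:,0].round(4),rel([.6129,-.2351,.26]),prW(p,R,[.6129,-.2351,.075]),s['width'],s['contact_force'])
a=cv2.imread('pics/s4.png'); b=cv2.imread('pics/w4.png');cv2.imwrite('pics/s4c.png',np.hstack([cv2.resize(a[150:350,320:480],(400,500),interpolation=2),cv2.resize(b[0:400,160:480],(400,500))]))
E
```

```text
[ 0.61255657 -0.2358293   0.25719598] [-6.8e-03  5.0e-04 -1.0e+00] [-0.0024  0.0003 -0.0006] [324.  218.6] 0.02441215729606651 [ 0.59882708 -0.6241785  -1.25055777]
```

View pics/s4c.png

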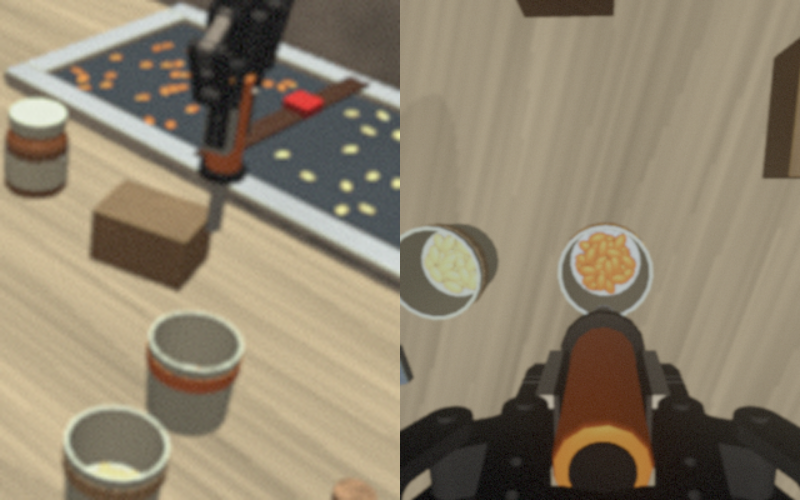

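The orange-seed cup's rim is centred at wrist pixel (324,216), as predicted. The pale cup is off to the left. Descending.

>>> play_rows(plan=[[[1,0.01,0,0,0],[1,0.03,0,0,0],[1,0.055,0,0,0],[1,0.08,0,0,0],[1,0.105,0,0,0],[1,0.125,0,0,0],[1,0.138,0,0,0],[1,0.144,0,0,0],[1,0.144,0,0,0],[1,0.144,0,0,0]]])

```text
clock: 7.3
position: [0.6126, -0.236, 0.1146]
ee_rot: [0.563, 0.425, 0.565, -0.427]
contact_force: [1.0, 0.3, -1.4]
width: 0.0245
```

```bash
python3 - <<'E'
from h import *
s,p,R=T(); snap('side','s5')
print(p,p+R@[.0749,0,0],s['contact_force'])
a=cv2.imread('pics/s5.png'); cv2.imwrite('pics/s5c.png',cv2.resize(a[190:350,330:470],(525,600),interpolation=2))
E
```

```text
[ 0.61260473 -0.23597892  0.11458574] [ 0.61228258 -0.23603858  0.03968645] [ 1.03490771  0.32325659 -1.41477392]
```

View pics/s5c.png

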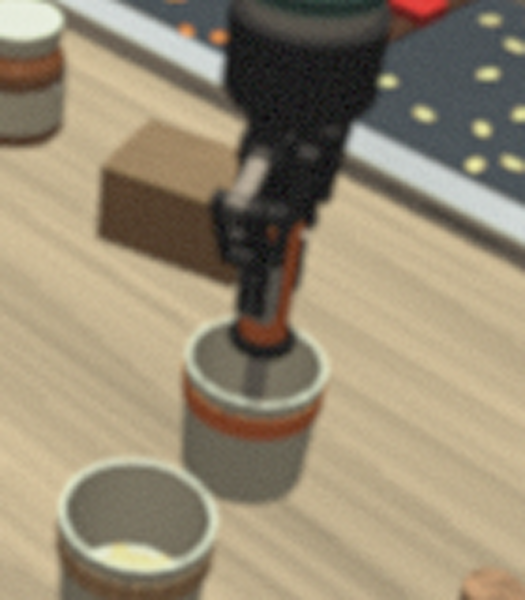

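The stem is inside the orange-banded cup at crop (257,375), with the tip at z≈0.039. I'll hold it for about 1.3 s, then go up.

>>> play_rows(plan=[[[1,0.001,0,0,0],[1,0.001,0,0,0],[1,0.001,0,0,0],[1,0.001,0,0,0],[1,0.001,0,0,0],[1,0.001,0,0,0],[1,0.001,0,0,0],[1,0.001,0,0,0],[1,0.001,0,0,0],[1,0.001,0,0,0],[1,0.001,0,0,0],[1,0.001,0,0,0]]])

```text
clock: 8.55
position: [0.6128, -0.2361, 0.1139]
ee_rot: [0.564, 0.425, 0.565, -0.427]
contact_force: [-0.2, 0.2, -1.4]
width: 0.0245
```

>>> play_rows(plan=[[[1,-0.01,0,0,0],[1,-0.03,0,0,0],[1,-0.055,0,0,0],[1,-0.08,0,0,0],[1,-0.105,0,0,0],[1,-0.125,0,0,0],[1,-0.14,0,0,0],[1,-0.146,0,0,0],[1,-0.146,0,0,0],[1,-0.146,0,0,0]]])

```text
clock: 9.55
position: [0.6129, -0.2357, 0.2592]
ee_rot: [0.563, 0.425, 0.566, -0.427]
contact_force: [-0.4, 0.4, -0.9]
width: 0.0245
```

```bash
python3 - <<'E'
from h import *
s,p,R=T()
print(p,R[:,0].round(4),rel([.5072,.3224,.26]),s['qpos'],s['clock'])
E
```

```text
[ 0.61291441 -0.23572564  0.25923763] [-4.9e-03 -5.0e-04 -1.0e+00] [-5.000e-04  5.140e-02 -5.657e-01] [-0.47156165  0.3910187   1.26310214 -0.00265569  1.49159823 -0.74915726] 9.55
```

>>> play_rows(plan=[[[1,0,0,-0.01,0],[1,0,0.003,-0.03,0],[1,0,0.005,-0.06,0],[1,0,0.009,-0.1,0],[1,0,0.013,-0.14,0],[1,0,0.016,-0.18,0],[1,0,0.02,-0.22,0],[1,0,0.024,-0.26,0],[1,0,0.027,-0.3,0],[1,0,0.031,-0.34,0],[1,0,0.035,-0.38,0],[1,0,0.037,-0.41,0]]])

```text
clock: 10.75
position: [0.5336, 0.1723, 0.2591]
ee_rot: [0.563, 0.424, 0.567, -0.426]
contact_force: [-0.1, -1.3, -0.6]
width: 0.0245
```

```bash
python3 - <<'E'
from h import *
s,p,R=T()
print(p,R[:,0].round(4),rel([.5072,.3224,.26]),s['qpos'],s['clock'])
E
```

```text
[0.53362388 0.17232087 0.25907422] [-6.4e-03  9.0e-04 -1.0e+00] [-0.0006  0.0161 -0.1515] [ 0.18693595  0.24341169  1.48161111  0.00206715  1.42270941 -0.09347343] 10.75
```

>>> play_rows(plan=[[[1,0,0.003,-0.03,0],[1,0,0.006,-0.06,0],[1,0,0.01,-0.09,0],[1,0,0.013,-0.12,0],[1,0,0.015,-0.14,0],[1,0,0.016,-0.151,0],[1,0,0.016,-0.151,0],[1,0,0.016,-0.151,0],[1,0,0.016,-0.151,0],[1,0,0.016,-0.151,0]]])

```text
clock: 11.75
position: [0.5075, 0.3208, 0.2594]
ee_rot: [0.563, 0.425, 0.567, -0.427]
contact_force: [0.2, 0.6, -1.3]
width: 0.0244
```

```bash
python3 - <<'E'
from h import *
s,p,R=T(); snap('wrist','w6'); snap('side','s6')
print(p,R[:,0].round(4),rel([.5072,.3224,.26]),prW(p,R,[.5072,.3224,.089]),s['width'],s['contact_force'],s['moment'])
b=cv2.imread('pics/w6.png')
print('tip',p+R@[.0749,0,0], 'top px',prW(p,R,p+R@[0.0749-.13,0,0]))
cv2.imwrite('pics/w6c.png',cv2.resize(b[130:430,220:420],(400,600),interpolation=cv2.INTER_CUBIC))
c=manip.camera_params('side')
for h in(0,.05,.13):
  q=c['intrinsics']@(c['R']@(p+R@[0.0749-h,0,0])+c['t']);print(h,((q[:2]/q[2]-[170,120])*6).round(1))
a=cv2.imread('pics/s6.png');cv2.imwrite('pics/s6c.png',cv2.resize(a[120:220,170:270],(600,600),interpolation=cv2.INTER_CUBIC))
E
```

```text
[0.50749471 0.32084977 0.2594397 ] [-6.4e-03  6.0e-04 -1.0e+00] [-0.0005  0.     -0.0014] [323.5 220. ] 0.024411730129011606 [ 0.15842304  0.61708745 -1.33445722] [-0.07410815 -0.03744914 -0.05395665]
tip [0.50701498 0.32089193 0.18454124] top px [323.6 376.1]
0 [211.6 240.4]
0.05 [197.  125.8]
0.13 [172.2 -70. ]
```

View pics/w6c.png

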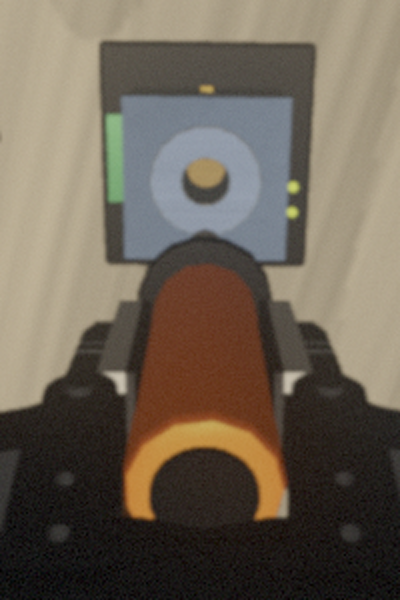

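View pics/s6c.png

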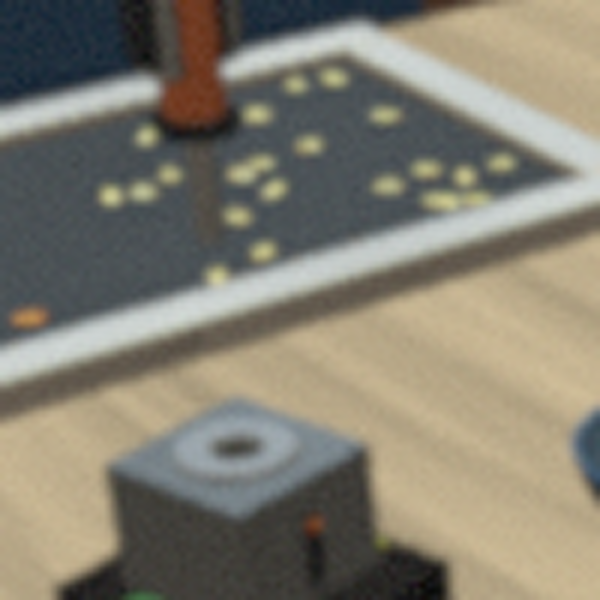

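Wrist view: ring centre at (323,220.5) against a predicted (323.5,220), and the tip also matches in the side view. I'll descend to just above the mouth and recheck.

>>> play_rows(plan=[[[1,0.01,0,-0.001,0],[1,0.025,0,-0.0015,0],[1,0.045,0,-0.0015,0],[1,0.062,0,-0.0015,0],[1,0.076,0,-0.0015,0],[1,0.083,0,-0.0015,0],[1,0.085,0,-0.0015,0],[1,0.085,0,-0.0015,0],[1,0.085,0,-0.0015,0]]])

```text
clock: 12.75
position: [0.5071, 0.3228, 0.1752]
ee_rot: [0.563, 0.425, 0.566, -0.426]
contact_force: [0.3, -0.5, -1.2]
width: 0.0246
```

```bash
python3 - <<'E'
from h import *
s,p,R=T(); snap('side','s7')
print(p,R[:,0].round(4),s['width'],s['contact_force'],s['moment'])
tip=p+R@[.0749,0,0];print('tip',tip, 'need',(R.T@(np.array([.5072,.3224,.089])-tip)).round(4))
c=manip.camera_params('side')
for X in(tip,p+R@[.0249,0,0],[.5072,.3224,.089]):
  q=c['intrinsics']@(c['R']@X+c['t']);print(((q[:2]/q[2]-[170,130])*6).round(1))
a=cv2.imread('pics/s7.png');cv2.imwrite('pics/s7c.png',cv2.resize(a[130:230,170:270],(600,600),interpolation=cv2.INTER_CUBIC))
E
```

```text
[0.5071347  0.32277142 0.1752083 ] [-0.0049  0.0014 -1.    ] 0.024603497466816948 [ 0.30704076 -0.49611723 -1.24192377] [-0.00059287  0.04751265  0.02868026]
tip [0.50676406 0.32287996 0.1003093 ] need [0.0113 0.0003 0.0006]
[232.8 359.4]
[219.3 254. ]
[237.3 382.6]
```

View pics/s7c.png

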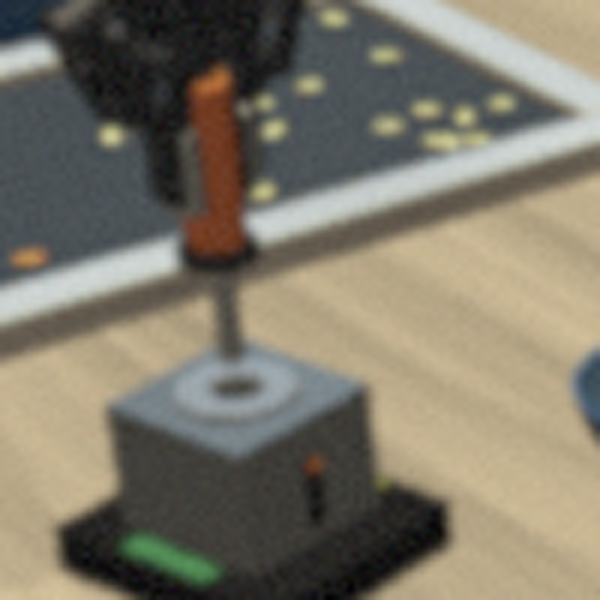

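Tip at crop (232,355), above the socket at (236,387). It's aligned within about 1 mm, against 5.5 mm of radial clearance. Inserting.

>>> play_rows(plan=[[[1,0.004,0,0,0],[1,0.01,0,0.0005,0],[1,0.017,0,0.0005,0],[1,0.024,0,0.0005,0],[1,0.031,0,0.0005,0],[1,0.037,0,0.0005,0],[1,0.041,0,0.0005,0],[1,0.043,0,0.0005,0],[1,0.043,0,0.0005,0]]])

```text
clock: 13.7
position: [0.507, 0.3223, 0.132]
ee_rot: [0.563, 0.425, 0.566, -0.426]
contact_force: [0.4, -0.5, -0.3]
width: 0.0246
```

>>> play_rows(plan=[[[1,0.002,0,0,0],[1,0.004,0,0,0],[1,0.006,0,0,0],[1,0.008,0,0,0],[1,0.01,0,0,0],[1,0.012,0,0,0],[1,0.012,0,0,0]]])

```text
clock: 14.4
position: [0.5072, 0.3225, 0.1203]
ee_rot: [0.563, 0.425, 0.566, -0.426]
contact_force: [-0.3, -0.8, 4.9]
width: 0.024
```

```bash
python3 - <<'E'
from h import *
s,p,R=T()
print(p,R[:,0].round(4),s['width'],s['contact_force'],s['moment'])
tip=p+R@[.0749,0,0];print('tip',tip, 'need collar',(R.T@(np.array([.5072,.3224,.039])-tip)).round(4))
E
```

```text
[0.5071622  0.322474   0.12029705] [-0.0045  0.0017 -1.    ] 0.024042819632707765 [-0.31380401 -0.81401462  4.87747283] [-0.08898399  0.13165496  0.00685239]
tip [0.50682736 0.32260022 0.04539791] need collar [0.0064 0.0003 0.0003]
```

>>> play_rows(plan=[[[1,0.001,0,0,0],[1,0.002,0,0,0],[1,0.003,0,0,0],[1,0.004,0,0,0],[1,0.005,0,0,0],[1,0.006,0,0,0],[1,0.006,0,0,0],[1,0.006,0,0,0]]])

```text
clock: 15.2
position: [0.5072, 0.3225, 0.115]
ee_rot: [0.563, 0.425, 0.566, -0.426]
contact_force: [-1.6, -0.0, 7.4]
width: 0.0245
```

>>> play_rows(plan=[[[1,0.0005,0,0,0],[1,0.001,0,0,0],[1,0.0015,0,0,0],[1,0.0015,0,0,0]]])

```text
clock: 15.6
position: [0.5072, 0.3225, 0.1143]
ee_rot: [0.563, 0.425, 0.566, -0.426]
contact_force: [-1.3, 0.5, 7.1]
width: 0.0245
```

>>> play_rows(plan=[[[1,0.001,0,0,0],[1,0.0015,0,0,0],[1,0.002,0,0,0],[1,0.002,0,0,0]]])

```text
clock: 16.0
position: [0.5071, 0.3225, 0.1139]
ee_rot: [0.563, 0.426, 0.566, -0.426]
contact_force: [-1.8, -1.5, 11.7]
width: 0.0246
```

```bash
python3 - <<'E'
from h import *
s,p,R=T(); snap('side','s8'); snap('wrist','w8')
print(p,R[:,0].round(4),s['width'],s['contact_force'],s['moment'])
a=cv2.imread('pics/s8.png');b=cv2.imread('pics/w8.png')
cv2.imwrite('pics/s8c.png',np.hstack([cv2.resize(a[140:240,165:245],(480,600),interpolation=cv2.INTER_CUBIC),cv2.resize(b[150:430,240:400],(320,600))]))
E
```

```text
[0.50714874 0.32254296 0.11390833] [-0.003   0.0023 -1.    ] 0.02464893735916429 [-1.80661959 -1.47539623 11.67986113] [-0.32119044  0.63544352 -0.00175456]
```

View pics/s8c.png

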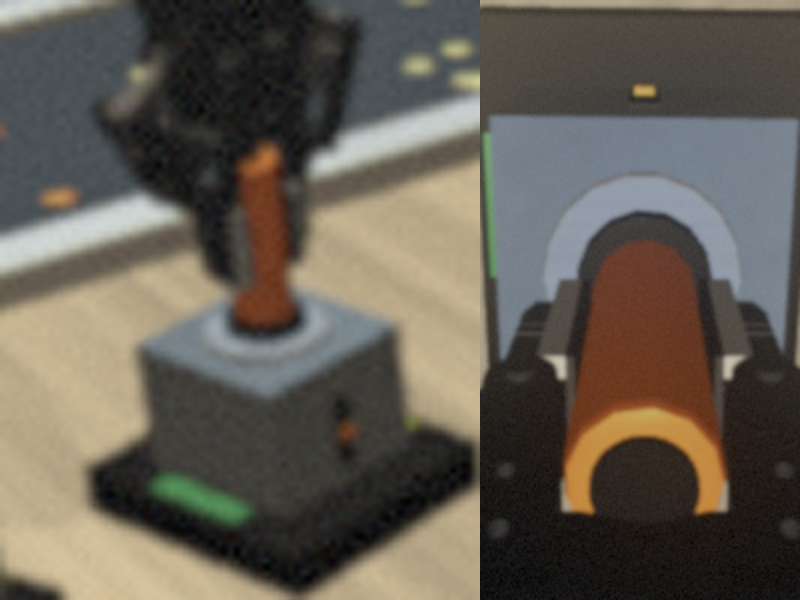

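The collar sits on the ring and the tab is down. The height matches the predicted flush (0.1139) and the force has begun to rise, so I'll add a firm but gentle push.

>>> play_rows(grip_force=80, plan=[[[1,0.001,0,0,0],[1,0.0015,0,0,0],[1,0.002,0,0,0],[1,0.002,0,0,0],[1,0.002,0,0,0]]])

```text
clock: 16.6
position: [0.5071, 0.3225, 0.1139]
ee_rot: [0.563, 0.426, 0.566, -0.425]
contact_force: [-2.9, -2.7, 13.1]
width: 0.0247
```

>>> play_rows(plan=[[[1,0.002,0,0,0],[1,0.003,0,0,0],[1,0.0035,0,0,0],[1,0.0035,0,0,0]]])

```text
clock: 17.0
position: [0.5072, 0.3226, 0.1139]
ee_rot: [0.564, 0.426, 0.566, -0.425]
contact_force: [-4.5, -3.0, 21.4]
width: 0.0244
```

```bash
python3 - <<'E'
from h import *
s,p,R=T()
print(p,R[:,0].round(4),s['width'],s['contact_force'],s['moment'],rel([.5071,.3224,.1139]))
E
```

```text
[0.50715795 0.32258909 0.11385738] [-4.0e-04  3.4e-03 -1.0e+00] 0.024436743139621898 [-4.46500736 -3.02900008 21.39817372] [-0.62870307  1.07744905 -0.07164889] [-0.     -0.0001  0.0002]
```

```bash
python3 - <<'E'
from h import *
for i in range(4): snap('side','s9')
snap('wrist','w9'); snap('top','t9')
s,p,R=T()
print(p,s['width'],s['contact_force'],s['clock'],s['qd'].round(4))
a=cv2.imread('pics/s9.png');b=cv2.imread('pics/t9.png')
cv2.imwrite('pics/s9c.png',np.hstack([cv2.resize(a[120:360,100:420],(400,300)),cv2.resize(b[100:400,100:500],(400,300))]))
cv2.imwrite('pics/s9d.png',cv2.resize(a[170:220,180:240],(720,600),interpolation=cv2.INTER_CUBIC))
E
```

```text
[0.5071213  0.32258705 0.11384838] 0.024424136612722972 [-3.8625252  -2.58713542 19.86206266] 17.3 [-0.0007  0.0002 -0.0005 -0.0002 -0.0001  0.0008]
```

View pics/s9c.png

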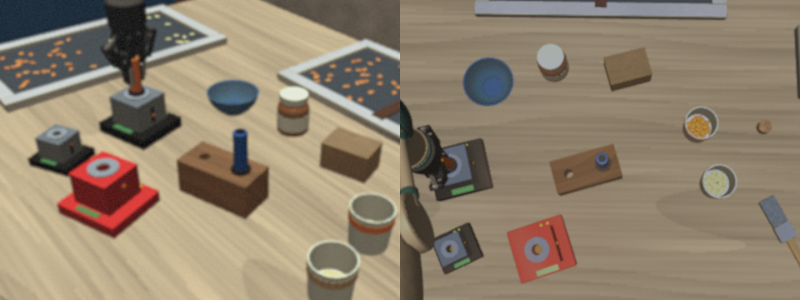

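View pics/s9d.png

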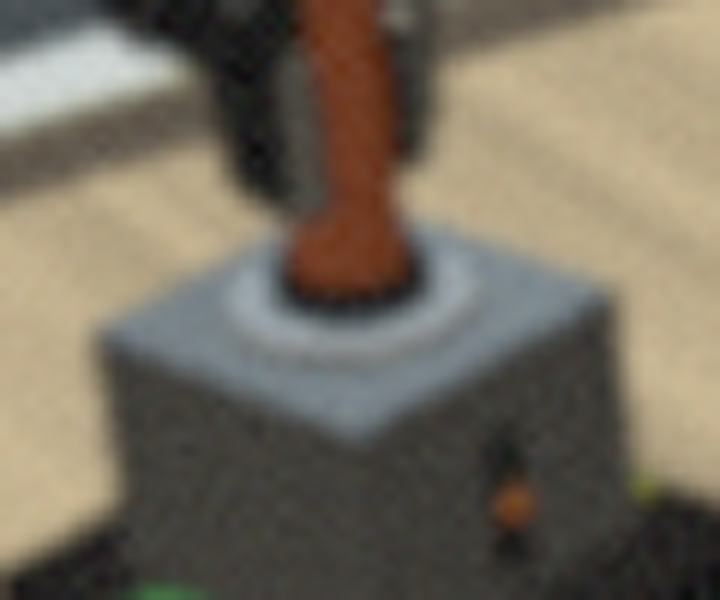

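The collar is flush on the ring with the tab down at crop (515,500). Both cups, the blue probe and the bystanders are in place. The push holds at about 20 N, so I'm handing in.

```bash
python3 -c "
from rig import manip
print(manip.sign_off())"
```

```text
the job is handed in; nothing more can be done
None
```

The job is done and handed in at about 17.3 s, with the arm still gripping the probe and pushing it onto the ring.

- **Sampling:** I took the orange probe from its stand and held it upright in the orange-seed cup for about 1.3 s. The tip was at z ≈ 0.039 m, about halfway down. The probe never went near the pale cup.
- **Docking:** I put the stem into the larger black reader and pressed it down in small steps. Travel stopped at TCP height 0.1139 m, as predicted for a flush collar.
- **Last checks:** The side picture shows the collar on the ring and the one visible plunger tab down. The upward wrist force was about 20 N with an 80 N grip, easing slightly from 21.4 N while I took the last pictures. Both cups, the blue probe, the jar, carton, bowl, cork and brush look unmoved.
- **Small disagreements:** The last side view before insertion differed from prediction by up to about 1 px (1–1.5 mm in height). A sideways force of about 5 N and a moment of about 1.2 N m remain at the wrist from the final push.

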